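# Load the slide tray into the slide reader

## Robot

A 6-joint arm with a two-finger parallel gripper is mounted at the origin on the work surface. World frame = base frame: x ahead of the robot, y to its left, z up, the work surface at z = 0. Lengths are in m, angles in degrees, forces in N, time in s.
With the tool pointing down it reaches from about 0.325 to 0.9 m from the base axis. Payload 6.1 kg.
Tool frame: the origin (TCP) lies between the finger pads, 19 mm behind the fingertips; this is the grasp point; y points along the fingers, z is the direction in which the jaws open and shut, and the axes are right-handed (so a half turn about y gives the same grasp; the last joint's range is limited). The gripper opens to 85 mm and grips with 20 to 120 N. Pads are 22 mm wide; open, the fingers measure 114 mm over their backs; the gripper's body (76 mm by 85 mm) begins 54 mm behind the grasp point. The pads swing forward as they close: fully open they stand 13 mm farther back than shut.
Start: joints at [58.665, 12.628, 87.462, -0, 79.91, -7.225], TCP at [0.255, 0.57, 0.25] pointing down, gripper open.
Joint ranges: [-170.65, 170.65], [-52.31, 119.04], [5.05, 147.46], [-71.25, 251.25], [11.57, 151.72], [-153.62, 153.62]. Speed limits (degrees/s): [147.25, 147.25, 172.46, 180, 180, 180].

## Interface

Orientations are given as [roll, pitch, yaw] about the fixed x, y, z axes, in that order (R = Rz(yaw) Ry(pitch) Rx(roll)).
In Python, from cell import telemetry, viewer, robot gives the robot as it stands. The module is installed in compiled form; this text tells all that it offers.
- The arm moves only by the shell command python3 -m crank 'ROWS'. ROWS is JSON, a list of rows, each a list of 3 entries, a list of its own where there are three numbers: the finger opening in m, from 0 to 0.0854, then the shift along the tool's x, y, z in m, then the turn, a rotation vector about the tool's x, y, z in rad. A call has 1 to 20 rows; each row shifts and turns the commanded pose from where the row before left it, along the tool's axes as they then stand; what a row does not reach is not made up. A row lasts 1/12 s, in which the tool goes at most 41.7 mm and 7.16 degrees, less where a joint would pass 70% of its speed; a pose out of reach is approached as far as the arm can. A call is refused whole if a number of a shift passes 0.0417 or a number of a turn 0.125, either way. A call with a gripper value outside its range is refused whole. The fingers move at their own pace and stop on an object; the grip force is fixed at half the most. Time passes only in rows, so rows that do not move let the fingers close. It gives the time, the measured TCP pose, the force and the opening at its end, in the units of the state.
- telemetry.sense(): the state, without advancing time (a new reading comes with each control period).
- viewer.snapshot(name): name is "scene" or "side" or "wrist"; returns a dict with "frame" (420x560x3 uint8, red, green, blue), "fx", "fy", "cx", "cy" (pixels), "k1" (the pictures are not rectified: a ray, as slopes to the right and down, at radius r is drawn at 1 + k1 r^2 times it, then the intrinsics apply), "origin" and "attitude" of the camera in the world. Camera axes: x right, y down, z forward; pixel columns grow to the right and rows downward; lengths in m; the calibration is good to about 2 mm. A picture is of the moment at which its call begins. There is no depth.
- robot.job_done(): hands the job in, once; it reports no verdict.
Trained networks look in the newest picture that a camera, given by its name, has taken for a name from the list of things; names that differ only in an ending like _2 or _b are one class to them, and where a whole thing is asked for, a point or a joint stands for the part that bears it (a point fixed in the world has none). Each returns a list of dicts, best first, with "confidence" (0 to 1); they miss things now and then, are a little off and sometimes report something else, mostly with a low value. They report only what shows in the picture. A call takes as long as a camera call. They do not tell look-alikes from the thing itself.
- viewer.boxes_of(camera, query): "xy" ([column, row] in pixels, amid what is visible of it).
- viewer.silhouettes(camera, query): "mask" (420x560 bool, what is visible of it) and "xy" ([column, row] in pixels, amid what is visible of it).
The state is a dict: "t": time; "joint_positions": joint angles; "dq": joint speeds; "effort": joint torques, N m; "ee_pos": TCP position; "eef_rot": TCP orientation; "wrist_force": force on the tool from outside, world axes, zero at the start; "torque": the same for the moment, N m; "gripper_width": finger opening in m.
Only numpy, scipy, OpenCV 4.12 (cv2) and the standard library are available. Lean on these libraries where they do the work, as an engineer would, in place of code of your own. Each camera call takes 0.05 s, during which the arm holds its last target. There are 200 camera calls.

## Task

Lift the loose cover plate off the slide reader's loading bay and lay it flat, grip bar up, on the rubber mat. Then set the slide tray in the bay and slide it under the bridge, leading end first, fully home against the stop at the end of the lane, and let go. Keep the tray level, so that no slide slips off, and leave the other things on the bench where they are.

Things in the scene. Friction and masses are not known exactly. Their poses are not given: they have to be found in the camera images.
- reader: white slide reader fixed on the bench, 275 (x) x 130 mm (y). A straight lane runs along its x in the middle (y = 0), floor 35 mm above the bench: first the open bay (x -165 to 0 mm), then a bridge over it (x 0 to 110 mm), blind end at x = 100. The tray goes in towards +x. Origin: on the bench below the bridge's mouth
- bay (a point): middle of the bay's floor, 82.5 mm before the bridge's mouth; axes as reader. Bay 165 mm long, 64 mm wide between two ledges 33 mm wide, 12 mm high (tops 47 mm above the bench); outer end open; the last 25 mm before the mouth taper to 56 mm. On the ledges two upright 8 mm pins, 10 mm tall, at x, y = (25, -46) and (-25, 46) mm from here
- mouth (a point): middle of the bridge's mouth, on the lane floor (35 mm above the bench); axes as reader. The opening is 56 mm wide and 24 mm high (ceiling 59 mm above the bench), the same all the way in; the bridge's flat top is 105 mm above the bench
- lane_stop (a point): middle of the stop face at the blind end of the lane, on the lane floor (35 mm above the bench), 100 mm in from the mouth; axes as reader
- cover: loose grey cover plate over the bay, 160 (x) x 116 (y) x 5 mm, 0.13 to 0.25 kg, lying on the ledges with two 13 mm holes over the pins (the pins stand 5 mm out of it). On its middle stands a grip bar 60 mm long (x), 12 mm wide (y), 36 mm tall above the plate. Origin: centre of the underside; z up
- tray: loose flat metal tray with three glass slides, 150 (x) x 50 (y) x 14 mm, 0.1 to 0.2 kg, on the bench. An upright grip fin 24 mm (x) x 12 mm (y), top 60 mm above the tray's underside, stands near the trailing end at x = -60 mm; it is too tall for the bridge and stays outside. Origin: centre of the underside; x points to the leading end, z up
- tray_lead (a point): middle of the tray's leading end, at its underside, 75 mm from the tray's origin; axes as tray
- tray_fin (a point): point in the fin, on its axis, 42 mm above the tray's underside (18 mm below the fin's top), a good height for the TCP; axes as tray
- mat: dark rubber mat fixed on the bench, 180 (x) x 240 (y) x 3 mm, free of other things; origin: centre of its underside. It and the tray may change sides
- beaker: small clear glass beaker, 54 mm across, 55 mm tall; bystander; origin: centre of its underside
- slidebox: closed flat grey slide box without any grip, 85 x 150 x 22 mm; bystander; origin: centre of its underside
- washbottle: white plastic bottle, 64 mm across, 170 mm tall; bystander; origin: centre of its underside
- jar: brown jar with black cap, 56 mm across, 70 mm tall; bystander; origin: centre of its underside
- penpot: black pot with pens, 72 mm across, pot 90 mm and pens 131 mm tall; bystander; origin: centre of its underside
- tuberack: white rack with capped tubes, 60 x 160 mm, 91 mm tall; bystander; origin: centre of its underside
There are look-alikes about, which are no part of the job. Leave any green, pink or purple look-alike of the tray alone.

How it is judged (in metres and radians):
On the way, in this order (a step that is already met when the one before it is completed fails the run):
1. the cover is lifted clear of the pins, level (z of cover in the frame of reader above 0.062 m and angle between cover's own z axis and vertical below 0.35 rad), for 0.2 s.
2. the tray is level on the lane floor of the bay, leading end towards the bridge, before it goes under (x of tray_lead in the frame of lane_stop between -0.2 and -0.06 m and y of tray_lead in the frame of lane_stop between -0.02 and 0.02 m and z of tray_lead in the frame of lane_stop between -0.004 and 0.01 m and angle between the x axis of tray and the x axis of reader, either way round below 0.25 rad and angle between tray's own z axis and vertical below 0.12 rad), for 0.1 s.
At the end, for the whole second after the job is handed in: The tray lies flat in the lane with its leading end within 6 mm of the stop, within 6 mm of the lane's centre line and 0.08 rad of its direction; the cover lies flat, grip bar up, with its centre over the rubber mat; both are at rest and released (x of tray_lead in the frame of lane_stop between -0.006 and 0.004 m and y of tray_lead in the frame of lane_stop between -0.006 and 0.006 m and z of tray_lead in the frame of lane_stop between -0.004 and 0.004 m and angle between the x axis of tray and the x axis of reader, either way round below 0.08 rad and angle between tray's own z axis and vertical below 0.05 rad and linear speed of each of tray, cover below 0.02 m/s and x of cover in the frame of mat between -0.09 and 0.09 m and y of cover in the frame of mat between -0.12 and 0.12 m and height (world z) of cover below 0.008 m and angle between cover's own z axis and vertical below 0.06 rad); the robot touches nothing.
It fails at once if the tray is tipped more than 0.5 rad (slides would slip off) (angle between tray's own z axis and vertical above 0.5 rad).
It fails at once if a bystander (beaker, slide box, bottle, jar, pen pot or tube rack) is moved more than 30 mm (distance of any of beaker, slidebox, washbottle, jar, penpot, tuberack from where it was at the start of the episode above 0.03 m).
It also fails if it takes over 69 s, if anything falls off the work surface, if the arm or the gripper's body presses on something with over 40 N, if the wrist force passes 120 N, or if a joint passes its speed limit or range.

## Working session

There is one attempt and no reset: what is moved stays moved. The work goes in short steps, Python scripts to look and compute and a shell command to move; the robot and the scene stay as the last step left them, time stands still between calls to the robot, and variables do not carry over. Pictures are saved under pics/ and viewed, about 8 in all and at most 12, crops included, and the job is handed in when it is done.

```bash
mkdir -p pics; cat > h.py <<'E'
import numpy as np, cv2
from cell import telemetry, viewer, robot
from scipy.spatial.transform import Rotation as R
def snap(n,f=None):
    s=viewer.snapshot(n)
    if f: cv2.imwrite('pics/'+f,cv2.cvtColor(s['frame'],cv2.COLOR_RGB2BGR))
    return s
def rot(s):
    a=np.array(s['attitude'],float)
    return a if a.shape==(3,3) else (R.from_euler('xyz',a,degrees=True).as_matrix() if a.size==3 else R.from_quat(a).as_matrix())
def ray(s,px):
    k=np.array([[s['fx'],0,s['cx']],[0,s['fy'],s['cy']],[0,0,1.]])
    u=cv2.undistortPoints(np.array(px,float).reshape(-1,1,2),k,np.array([s['k1'],0,0,0,0.])).reshape(-1,2)
    return np.c_[u,np.ones(len(u))]@rot(s).T
def onz(s,px,z):
    d=ray(s,px); o=np.array(s['origin']); return o+d*((z-o[2])/d[:,2])[:,None]
def proj(s,P):
    c=(np.atleast_2d(P)-np.array(s['origin']))@rot(s); u=c[:,:2]/c[:,2:]
    u=u*(1+s['k1']*(u**2).sum(1))[:,None]; return u*[s['fx'],s['fy']]+[s['cx'],s['cy']]
E
python3 - <<'E'
from h import *
print(telemetry.sense())
for n in ['scene','side','wrist']:
    s=snap(n,n+'0.png'); print(n,{k:v for k,v in s.items() if k!='frame'})
    for q in ['reader','cover','tray','mat','tray_fin','bay','mouth','beaker','slidebox','washbottle','jar','penpot','tuberack']:
        print(q,[(round(d['confidence'],2),[round(float(x)) for x in d['xy']]) for d in viewer.boxes_of(n,q)][:5])
a=[cv2.imread(f'pics/{n}0.png') for n in ['scene','side']]
E
```

```text
{'t': 0.0, 'joint_positions': array([ 5.86634183e+01,  1.26764935e+01,  8.75260805e+01, -2.89396599e-04,
        7.99103519e+01, -7.22538174e+00]), 'dq': array([ 0.06369131, -0.00311991,  0.01722587,  0.03146792,  0.02406374,
       -0.13496229]), 'effort': array([ 1.25283652e-03, -4.96908116e+01, -3.89396024e+01, -9.76417914e-05,
        1.10350235e-02,  3.44911496e-05]), 'ee_pos': array([0.25502653, 0.56997438, 0.24888276]), 'eef_rot': array([-9.01120651e+01,  1.39204389e-02, -2.41111626e+01]), 'wrist_force': array([-0.45664226,  0.75434022,  0.62010262]), 'torque': array([0.05605524, 0.00986511, 0.00082056]), 'gripper_width': 0.08500848507021329}
scene {'fx': 486.5361785751033, 'fy': 486.5361785751033, 'cx': 277.19635728475083, 'cy': 213.58969681152334, 'k1': -0.1328432813697239, 'origin': array([1.27664982, 1.16834469, 1.03593334]), 'attitude': array([-126.72748039,    1.01014306,  144.92798512])}
reader [(0.94, [263, 216])]
cover [(0.58, [236, 202])]
tray [(0.96, [352, 260]), (0.95, [409, 282]), (0.82, [360, 222]), (0.68, [329, 291]), (0.68, [280, 183])]
mat [(0.64, [230, 168])]
[... 1022 characters left out ...]
box [(0.96, [398, 270])]
washbottle [(0.65, [192, 189]), (0.62, [274, 147])]
jar [(0.77, [305, 177]), (0.19, [191, 191]), (0.16, [345, 198])]
penpot [(0.94, [383, 220])]
tuberack [(0.78, [347, 198])]
wrist {'fx': 306.4967992872513, 'fy': 306.4967992872513, 'cx': 281.9715069658691, 'cy': 210.03302341078094, 'k1': -0.03521820953352686, 'origin': array([0.18922967, 0.59885165, 0.37402629]), 'attitude': array([1.63571465e+02, 2.55388810e-03, 6.58457687e+01])}
reader []
cover []
tray [(0.62, [84, 303]), (0.61, [220, 341]), (0.55, [303, 268])]
mat []
tray_fin [(0.89, [225, 343]), (0.71, [302, 265]), (0.59, [80, 299])]
bay []
mouth []
beaker []
slidebox []
washbottle []
jar []
penpot []
tuberack []
```

View pics/scene0.png

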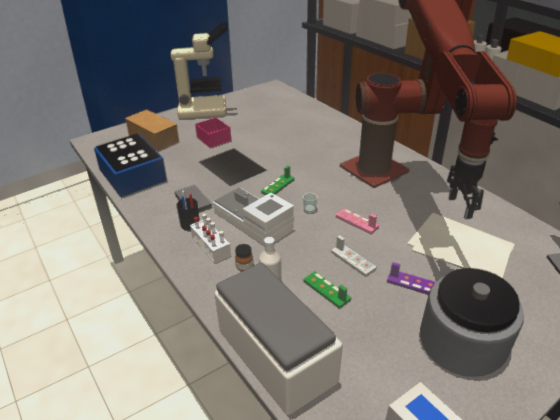

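View pics/side0.png

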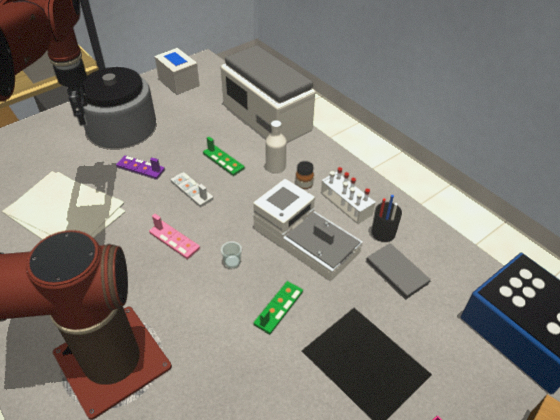

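The scene view shows the metal tray at about (352,260), with its fin at (341,243). The look-alikes are green at (329,291) and (280,183), pink at (358,220) and purple at (409,282). In the side view the metal tray is at (190,187). The reader is at (305,225), with the cover's bar at (323,232) and the mat at (367,364). Next is an enlarged crop to confirm the tray and pick corners.

```bash
python3 - <<'E'
import cv2,numpy as np
a=cv2.imread('pics/side0.png')
r=cv2.resize(a[172:282,245:370],None,fx=4,fy=4,interpolation=cv2.INTER_CUBIC) #500x440
t=cv2.resize(a[162:216,162:222],None,fx=5,fy=5,interpolation=cv2.INTER_CUBIC)  #300x270
c=np.zeros((600,800,3),np.uint8); c[:440,:500]=r; c[:270,500:]=t
b=cv2.imread('pics/scene0.png'); u=cv2.resize(b[230:280,325:385],None,fx=5,fy=5,interpolation=cv2.INTER_CUBIC); c[280:530,500:]=u
cv2.imwrite('pics/crop1.png',c)
E
```

```text
(no output)
```

View pics/crop1.png

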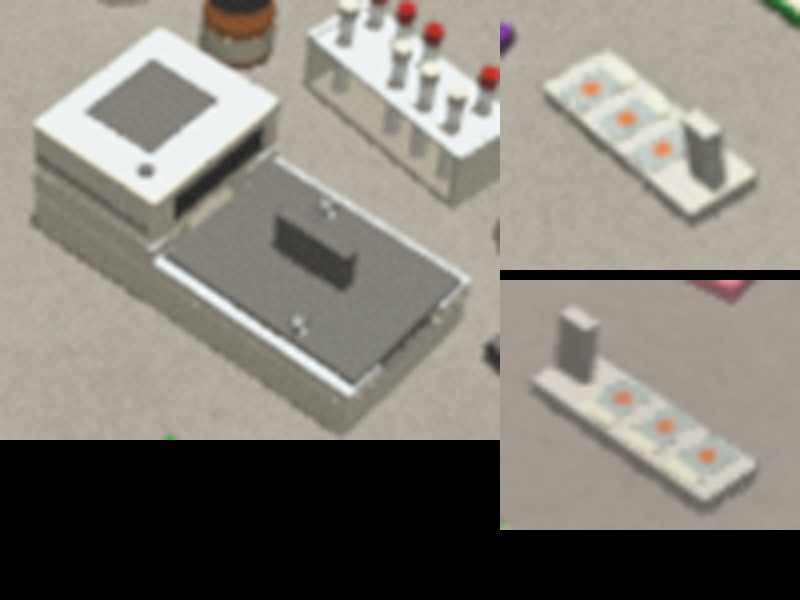

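Enlarged, the only metal tray is the grey one, with slides and a grey fin. The coloured ones stay out of it. The bridge top corners, ledge ends, bar top and fin top are all clear in the crop, so I'll compute poses from those.

```bash
cat > m1.py <<'E'
from h import *
s=snap('side'); c=snap('scene')
A=lambda l,f,o:np.array(l)/f+o
br=onz(s,A([(38,122),(160,30),(278,105),(158,203)],4,(245,172)),.105)
print('bridge',br.round(3),np.linalg.norm(np.roll(br,-1,0)-br,axis=1).round(3))
le=onz(s,A([(467,278),(350,392)],4,(245,172)),.047); print('ledge end',le.round(3))
bar=onz(s,A([(276,215),(355,258)],4,(245,172)),.088); print('bar',bar.round(3),bar.mean(0))
# mouth at mid of mouth side edge
m=(br[2]+br[3])/2; e=(br[0]+br[1])/2; l=le.mean(0); d=e-l; yaw=np.degrees(np.arctan2(d[1],d[0])); print('mouth',m,'yaw',yaw, 'lens',np.linalg.norm((m-l)[:2]),np.linalg.norm((e-m)[:2]))
tr=onz(s,A([(45,88),(108,52),(255,175),(193,215)],5,(162,162)),.014); print('tray',tr.round(3),tr.mean(0),np.linalg.norm(np.roll(tr,-1,0)-tr,axis=1).round(3))
d=(tr[0]+tr[1]-tr[2]-tr[3]); print('trayyaw',np.degrees(np.arctan2(d[1],d[0])))
print('fin side',onz(s,A([(204,122)],5,(162,162)),.06),'scene',onz(c,A([(80,35)],5,(325,230)),.06))
t2=onz(c,A([(205,223),(257,182),(35,98)],5,(325,230)),.014); print('tray scene',t2.round(3))
mt=onz(s,[(355,310),(430,374),(376,419),(303,352)],.003); print('mat',mt.round(3),mt.mean(0),np.linalg.norm(np.roll(mt,-1,0)-mt,axis=1).round(3))
for n,p,z in [('beaker',(231,254),.03),('slidebox',(398,270),.02),('wash',(276,147),.085),('jar',(305,175),.035),('pen',(385,220),.06),('rack',(347,198),.045),('green',(278,306),.02),('pink',(174,238),.02)]: print(n,onz(s,[p],z).round(3))
E
python3 m1.py
```

```text
bridge [[0.506 0.12  0.105]
 [0.626 0.14  0.105]
 [0.642 0.034 0.105]
 [0.523 0.014 0.105]] [0.122 0.107 0.121 0.107]
ledge end [[ 0.675 -0.123  0.047]
 [ 0.551 -0.145  0.047]]
bar [[ 0.586 -0.029  0.088]
 [ 0.602 -0.088  0.088]] [ 0.59412272 -0.058934    0.088     ]
mouth [0.58245632 0.02402555 0.105     ] yaw 100.07169368013518 lens 0.16077822938961828 0.10747374436709423
tray [[0.416 0.429 0.014]
 [0.463 0.433 0.014]
 [0.475 0.287 0.014]
 [0.429 0.282 0.014]] [0.4458194  0.35797581 0.014     ] [0.048 0.147 0.047 0.148]
trayyaw 94.69916950256778
fin side [[0.45326533 0.30039173 0.06      ]] scene [[0.44816292 0.30793987 0.06      ]]
tray scene [[0.466 0.447 0.014]
 [0.415 0.44  0.014]
 [0.474 0.298 0.014]]
mat [[ 0.536 -0.248  0.003]
 [ 0.551 -0.476  0.003]
 [ 0.381 -0.472  0.003]
 [ 0.362 -0.256  0.003]] [ 0.45734008 -0.36303001  0.003     ] [0.229 0.17  0.217 0.175]
beaker [[0.387 0.067 0.03 ]]
slidebox [[ 0.7   -0.236  0.02 ]]
wash [[0.71  0.286 0.085]]
jar [[0.735 0.177 0.035]]
pen [[ 0.77  -0.114  0.06 ]]
rack [[0.759 0.021 0.045]]
green [[ 0.387 -0.13   0.02 ]]
pink [[0.3   0.215 0.02 ]]
```

```bash
python3 -m crank '[[0.085,[0.0315,0,-0.0242],[0,0,0]],[0.085,[0.0315,0,-0.0242],[0,0,0]],[0.085,[0.0315,0,-0.0242],[0,0,0]],[0.085,[0.0315,0,-0.0242],[0,0,0]],[0.085,[0.0315,0,-0.0242],[0,0,0]],[0.085,[0.0315,0,-0.0242],[0,0,0]],[0.085,[0.0315,0,-0.0242],[0,0,0]],[0.085,[0.0315,0,-0.0242],[0,0,0]],[0.085,[0.0315,0,-0.0242],[0,0,0]],[0.085,[0.0315,0,-0.0242],[0,0,0]],[0.085,[0.0315,0,-0.0242],[0,0,0]],[0.085,[0.0315,0,-0.0242],[0,0,0]],[0.085,[0.0315,0,-0.0242],[0,0,0]],[0.085,[0.0315,0,-0.0242],[0,0,0]],[0.085,[0.0315,0,-0.0242],[0,0,0]],[0.085,[0.0315,0,-0.0242],[0,0,0]],[0.085,[0.0315,0,-0.0242],[0,0,0]],[0.085,[0.0315,0,-0.0242],[0,0,0]]]'
python3 -m crank '[[0.085,[0,0,0],[0,0.122,0]],[0.085,[0,0,0],[0,0.122,0]],[0.085,[0,0,0],[0,0.122,0]],[0.085,[0,0,0],[0,0.122,0]],[0.085,[0,0,0],[0,0.122,0]],[0.085,[0,0,0],[0,0.122,0]],[0.085,[0,0,0],[0,0.122,0]],[0.085,[0,0,0],[0,0.122,0]],[0.085,[0,0,0],[0,0,0]],[0.085,[0,0,0],[0,0,0]],[0.085,[0,0,0],[0,0,0]]]'
python3 - <<'E'
from h import *
q=telemetry.sense(); print(q['t'],q['ee_pos'],q['eef_rot'],q['joint_positions'])
s=snap('wrist','w1.png')
for n in ['cover','bay','mouth','reader']: print(n,[(round(d['confidence'],2),np.round(d['xy'])) for d in viewer.boxes_of('wrist',n)][:3])
P=[(.594,-.059,.088)]; print('bar proj',proj(s,P))
E
```

```text
t: 3.7
ee_pos: [0.5955, -0.0607, 0.2502]
eef_rot: [-90.0, -0.0, -24.1]
wrist_force: [-0.3, 1.3, 1.3]
gripper_width: 0.085
t: 4.62
ee_pos: [0.5949, -0.0587, 0.25]
eef_rot: [-90.0, 0.0, -79.8]
wrist_force: [-0.5, 1.0, -0.1]
gripper_width: 0.0853
4.6167 [ 0.59490083 -0.05872608  0.25000947] [-8.99997979e+01  6.38713941e-04 -7.98248674e+01] [-1.31934268e+01  8.93901014e+00  9.16865008e+01  6.78126198e-04
  7.93745569e+01 -2.33686845e+01]
cover [(0.68, array([283., 178.]))]
bay [(0.8, array([289.,  55.]))]
mouth [(0.7, array([290.,  57.])), (0.52, array([436., 260.]))]
reader [(0.86, array([287.,  55.]))]
bar proj [[281.66067916 196.82774236]]
```

View pics/w1.png

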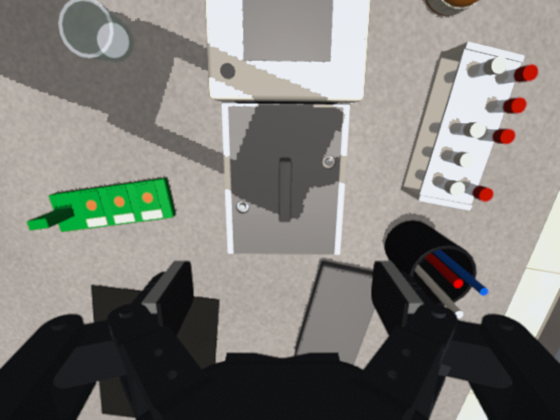

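The wrist view shows the cover with its bar at (285,190) and the pins at (329,161) and (243,207). The penpot at (430,255) and the rack are clear of the jaws.

```bash
python3 - <<'E'
from h import *
s=snap('wrist')
p=onz(s,[(329,161),(243,207)],.057); print(p,p.mean(0),np.linalg.norm(p[0]-p[1]),'expect',np.hypot(50,92))
d=p[0]-p[1]; a=np.degrees(np.arctan2(d[1],d[0])-np.arctan2(-92,50)); print('yaw',a)
c=onz(s,[(224,104),(349,104),(341,253),(229,253)],.047);print(c.round(3))
d=(c[0]+c[1]-c[2]-c[3]);print(np.degrees(np.arctan2(d[1],d[0])), 'edges', [np.degrees(np.arctan2(*(v[:2][::-1]))) for v in (c[0]-c[3],c[1]-c[2])])
b=onz(s,[(209,95),(363,101)],.105); print(b.round(3),b.mean(0))
print(onz(s,[(285,158),(285,222)],.088),onz(s,[(285,158),(285,222)],.052))
print(onz(s,[(85,28)],.0))
E
```

```text
[[ 0.63683234 -0.02061734  0.057     ]
 [ 0.55631554 -0.08485476  0.057     ]] [ 0.59657394 -0.05273605  0.057     ] 0.10300194223800462 expect 104.70912090166739
yaw 100.06023089300483
[[ 0.521  0.016  0.047]
 [ 0.646  0.038  0.047]
 [ 0.675 -0.123  0.047]
 [ 0.547 -0.146  0.047]]
99.60761283736312 edges [np.float64(99.02391295816797), np.float64(100.19097979685031)]
[[0.519 0.02  0.105]
 [0.646 0.038 0.105]] [0.58234301 0.02919353 0.105     ]
[[ 0.59062705 -0.02193494  0.088     ]
 [ 0.60164632 -0.08354022  0.088     ]] [[ 0.59174602 -0.02607007  0.052     ]
 [ 0.60415217 -0.09542896  0.052     ]]
[[ 3.49467477e-01  7.20105179e-02 -5.55111512e-17]]
```

```bash
python3 -m crank '[[0.085,[-0.0056,0.029,0.0026],[0,0,0]],[0.085,[0,0.029,0],[0,0,0]],[0.085,[0,0.029,0],[0,0,0]],[0.085,[0,0.029,0],[0,0,0]],[0.085,[0,0.029,0],[0,0,0]],[0.085,[0,0.015,0],[0,0,0]],[0.085,[0,0.014,0],[0,0,0]],[0.03,[0,0,0],[0,0,0]],[0,[0,0,0],[0,0,0]],[0,[0,0,0],[0,0,0]],[0,[0,0,0],[0,0,0]],[0,[0,0,0],[0,0,0]],[0,[0,0,0],[0,0,0]],[0,[0,0,0],[0,0,0]],[0,[0,0,0],[0,0,0]],[0,[0,0,0],[0,0,0]]]'
```

```text
t: 6.25
ee_pos: [0.5975, -0.053, 0.0774]
eef_rot: [-89.9, -0.1, -80.0]
wrist_force: [0.4, -0.2, 5.9]
gripper_width: 0.0112
```

```bash
python3 -m crank '[[0,[0,-0.008,0],[0,0,0]],[0,[0,-0.012,0],[0,0,0]],[0,[0,-0.02,0],[0,0,0]],[0,[0,-0.02,0],[0,0,0]],[0,[0,-0.02,0],[0,0,0]],[0,[0,-0.02,0],[0,0,0]],[0,[0,0,0],[0,0,0]],[0,[0,0,0],[0,0,0]],[0,[0,0,0],[0,0,0]]]'
python3 - <<'E'
from h import *
s=snap('wrist','w2.png'); snap('side','s2.png')
a=cv2.imread('pics/s2.png')[150:430,230:450]; b=cv2.imread('pics/w2.png')
c=np.zeros((420,800,3),np.uint8); c[:,:330]=cv2.resize(a,(330,420)); c[:352,330:]=cv2.resize(b,(470,352)); cv2.imwrite('pics/c2.png',c)
E
```

```text
t: 7.0
ee_pos: [0.5957, -0.0526, 0.1749]
eef_rot: [-90.1, 0.0, -80.0]
wrist_force: [-0.4, -0.4, -2.9]
gripper_width: 0.0107
```

View pics/c2.png

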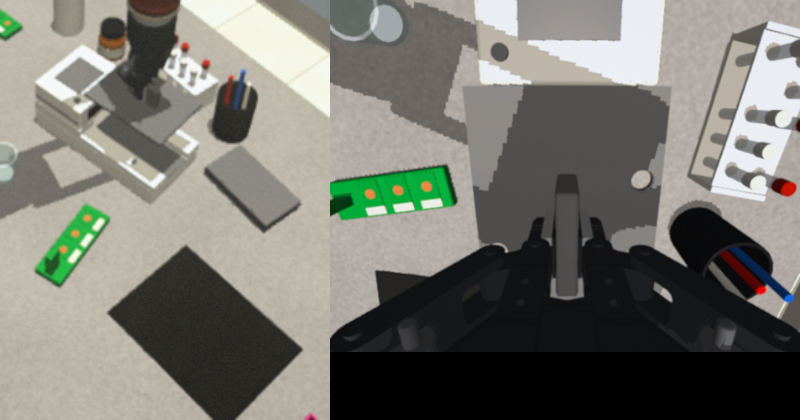

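The cover is held and level, clear of the pins, and the bay below is open. Moving it over the mat.

```bash
python3 -m crank '[[0,[0.012,0,-0.008],[0,0,0]],[0,[0.0234,0,-0.016],[0,0,0]],[0,[0.0234,0,-0.016],[0,0,0]],[0,[0.0234,0,-0.016],[0,0,0]],[0,[0.0234,0,-0.016],[0,0,0]],[0,[0.0234,0,-0.016],[0,0,0]],[0,[0.0234,0,-0.016],[0,0,0]],[0,[0.0234,0,-0.016],[0,0,0]],[0,[0.0234,0,-0.016],[0,0,0]],[0,[0.0234,0,-0.016],[0,0,0]],[0,[0.0234,0,-0.016],[0,0,0]],[0,[0.0234,0,-0.016],[0,0,0]],[0,[0.012,0,-0.008],[0,0,0]],[0,[0,0.025,0],[0,0,0]],[0,[0,0.025,0],[0,0,0]],[0,[0,0.025,0],[0,0,0]],[0,[0,0.025,0],[0,0,0]],[0,[0,0.02,0],[0,0,0]],[0,[0,0,0],[0,0,0]],[0,[0,0,0],[0,0,0]]]'
python3 - <<'E'
from h import *
snap('side','s3.png')
E
```

```text
t: 8.77
ee_pos: [0.4548, -0.3619, 0.0542]
eef_rot: [-90.1, 0.2, -80.0]
wrist_force: [0.8, 0.1, -2.0]
gripper_width: 0.0113
```

View pics/s3.png

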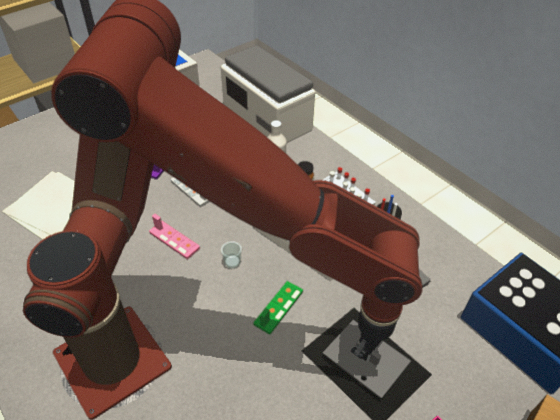

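The cover is centred over the mat, with the underside about 21 mm above it. I'll lower it and release.

```bash
python3 -m crank '[[0,[0,0.01,0],[0,0,0]],[0,[0,0.006,0],[0,0,0]],[0,[0,0.003,0],[0,0,0]],[0,[0,0.002,0],[0,0,0]],[0,[0,0,0],[0,0,0]],[0,[0,0,0],[0,0,0]],[0,[0,0,0],[0,0,0]]]'
```

```text
t: 9.4
ee_pos: [0.4563, -0.3634, 0.0354]
eef_rot: [-90.0, -0.0, -80.0]
wrist_force: [-0.2, 0.1, -2.6]
gripper_width: 0.0109
```

```bash
python3 -m crank '[[0,[0,0.0015,0],[0,0,0]],[0,[0,0.001,0],[0,0,0]],[0,[0,0,0],[0,0,0]],[0,[0,0,0],[0,0,0]],[0,[0,0,0],[0,0,0]]]'
```

```text
t: 9.82
ee_pos: [0.4565, -0.3635, 0.0334]
eef_rot: [-90.0, -0.0, -80.0]
wrist_force: [-1.6, 2.5, 5.7]
gripper_width: 0.011
```

```bash
python3 -m crank '[[0.06,[0,0,0],[0,0,0]],[0.085,[0,0,0],[0,0,0]],[0.085,[0,0,0],[0,0,0]],[0.085,[0,0,0],[0,0,0]],[0.085,[0,0,0],[0,0,0]],[0.085,[0,0,0],[0,0,0]],[0.085,[0,-0.02,0],[0,0,0]],[0.085,[0,-0.037,0],[0,0,0]],[0.085,[0,-0.037,0],[0,0,0]],[0.085,[0,-0.037,0],[0,0,0]],[0.085,[0,-0.037,0],[0,0,0]],[0.085,[0,-0.037,0],[0,0,0]],[0.085,[0,0,0],[0,0,0]]]'
python3 -m crank '[[0.085,[-0.0388,0,0.0065],[0,0,0]],[0.085,[-0.0388,0,0.0065],[0,0,0]],[0.085,[-0.0388,0,0.0065],[0,0,0]],[0.085,[-0.0388,0,0.0065],[0,0,0]],[0.085,[-0.0388,0,0.0065],[0,0,0]],[0.085,[-0.0388,0,0.0065],[0,0,0]],[0.085,[-0.0388,0,0.0065],[0,0,0]],[0.085,[-0.0388,0,0.0065],[0,0,0]],[0.085,[-0.0388,0,0.0065],[0,0,0]],[0.085,[-0.0388,0,0.0065],[0,0,0]],[0.085,[-0.0388,0,0.0065],[0,0,0]],[0.085,[-0.0388,0,0.0065],[0,0,0]],[0.085,[-0.0388,0,0.0065],[0,0,0]],[0.085,[-0.0388,0,0.0065],[0,0,0]],[0.085,[-0.0388,0,0.0065],[0,0,0]],[0.085,[-0.0388,0,0.0065],[0,0,0]],[0.085,[-0.0388,0,0.0065],[0,0,0]],[0.085,[0,0,0],[0,0.05,0]],[0.085,[0,0,0],[0,0,0]],[0.085,[0,0,0],[0,0,0]]]'
python3 - <<'E'
from h import *
s=snap('wrist','w3.png')
for n in ['tray','tray_fin']: print(n,[(round(d['confidence'],2),np.round(d['xy'])) for d in viewer.boxes_of('wrist',n)][:4])
E
```

```text
t: 10.9
ee_pos: [0.4592, -0.3662, 0.2472]
eef_rot: [-89.5, -0.7, -80.0]
wrist_force: [1.4, -0.8, 0.4]
gripper_width: 0.085
t: 12.57
ee_pos: [0.4504, 0.3056, 0.237]
eef_rot: [-90.0, -0.0, -82.8]
wrist_force: [0.6, -0.7, -0.4]
gripper_width: 0.0849
tray [(0.96, array([427.,  92.])), (0.94, array([281., 126.])), (0.86, array([151., 221.])), (0.8, array([251.,   9.]))]
tray_fin [(0.83, array([283., 127.])), (0.76, array([255.,   1.])), (0.61, array([426.,  97.])), (0.6, array([147., 220.]))]
```

View pics/w3.png

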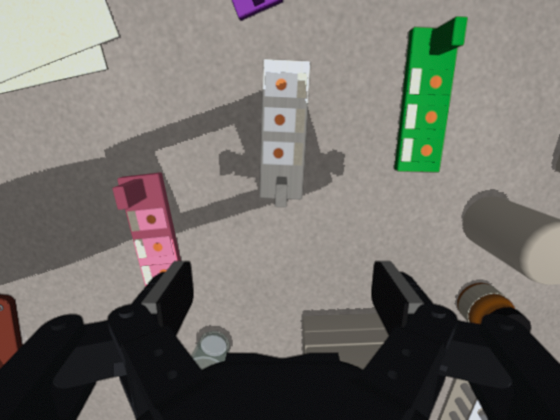

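The grey tray is in view: its leading end at the top (264–309, 61), its trailing end at (261–303, 198) and the fin top at about (281,199). The pink and green look-alikes are well to the sides.

```bash
python3 - <<'E'
from h import *
s=snap('wrist'); q=telemetry.sense(); print(q['ee_pos'],q['eef_rot'])
t=onz(s,[(264,60),(309,62),(303,199),(261,197)],.014); print(t.round(4),np.linalg.norm(np.roll(t,-1,0)-t,axis=1).round(3))
d=t[0]+t[1]-t[2]-t[3]; d/=np.linalg.norm(d); print('yaw',np.degrees(np.arctan2(d[1],d[0])))
m=t.mean(0); print('centre',m,'fin',m-.06*d)
f=onz(s,[(276,207),(287,207),(275,184),(288,184)],.06); print(f.round(4),f.mean(0))
print('predicted fin top px',proj(s,[np.r_[(m-(.06+o)*d)[:2],.06] for o in (-.012,0,.012)]))
img=cv2.resize(s['frame'][170:220,250:320,::-1],None,fx=8,fy=8,interpolation=cv2.INTER_CUBIC); cv2.imwrite('pics/c3.png',img)
E
```

```text
[0.45104075 0.30448588 0.23754266] [-8.99938557e+01 -8.28885683e-03 -8.29564558e+01]
[[0.4158 0.4325 0.014 ]
 [0.4626 0.4363 0.014 ]
 [0.4771 0.2895 0.014 ]
 [0.428  0.286  0.014 ]] [0.047 0.147 0.049 0.147]
yaw 95.20059747578539
centre [0.44587401 0.36107099 0.014     ] fin [0.45131259 0.30131798 0.014     ]
[[0.4461 0.2891 0.06  ]
 [0.4573 0.2905 0.06  ]
 [0.4423 0.3127 0.06  ]
 [0.4553 0.3143 0.06  ]] [0.45025455 0.30166214 0.06      ]
predicted fin top px [[282.8832205  184.42930782]
 [282.49651086 196.07537419]
 [282.11801858 207.47378555]]
```

View pics/c3.png

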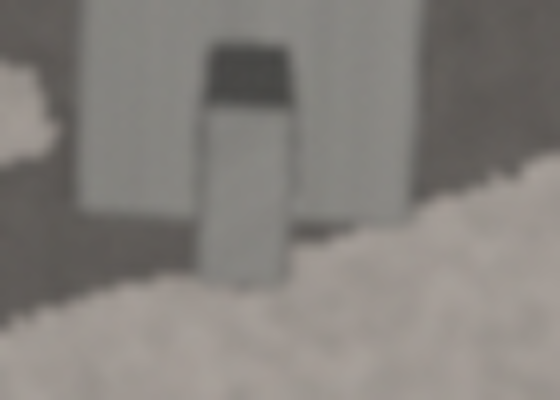

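The fin top measures about (0.450, 0.303) and the tray yaw 95.2°, agreeing with the side-view estimate. Descending to grip.

```bash
python3 -m crank '[[0.085,[0.0014,0.03,-0.0012],[0,0.032,0]],[0.085,[0,0.036,0],[0,0,0]],[0.085,[0,0.036,0],[0,0,0]],[0.085,[0,0.036,0],[0,0,0]],[0.085,[0,0.03,0],[0,0,0]],[0.085,[0,0.017,0],[0,0,0]],[0.085,[0,0.0105,0],[0,0,0]],[0.05,[0,0,0],[0,0,0]],[0,[0,0,0],[0,0,0]],[0,[0,0,0],[0,0,0]],[0,[0,0,0],[0,0,0]],[0,[0,0,0],[0,0,0]],[0,[0,0,0],[0,0,0]],[0,[0,0,0],[0,0,0]],[0,[0,0,0],[0,0,0]],[0,[0,0,0],[0,0,0]]]'
```

```text
t: 14.1
ee_pos: [0.4507, 0.3045, 0.0433]
eef_rot: [-89.9, 0.0, -84.7]
wrist_force: [-0.7, -0.5, 6.8]
gripper_width: 0.0113
```

```bash
python3 -m crank '[[0,[0,-0.005,0],[0,0,0]],[0,[0,-0.015,0],[0,0,0]],[0,[0,-0.03,0],[0,0,0]],[0,[0,-0.03,0],[0,0,0]],[0,[0,-0.03,0],[0,0,0]],[0,[0,-0.03,0],[0,0,0]],[0,[0,-0.015,0],[0,0,0]],[0,[0,-0.005,0],[0,0,0]],[0,[0,0,0],[0,0,0]],[0,[0,0,0],[0,0,0]]]'
python3 - <<'E'
from h import *
for n in ('side','wrist'): snap(n,n+'4.png')
a=cv2.imread('pics/side4.png')[90:300,120:330]; b=cv2.imread('pics/wrist4.png')
c=np.zeros((420,800,3),np.uint8); c[:,:420]=cv2.resize(a,(420,420)); c[:285,420:]=cv2.resize(b,(380,285)); cv2.imwrite('pics/c4.png',c)
E
```

```text
t: 14.93
ee_pos: [0.449, 0.3037, 0.2007]
eef_rot: [-90.1, -0.0, -84.7]
wrist_force: [-0.9, -0.7, -2.6]
gripper_width: 0.0113
```

View pics/c4.png

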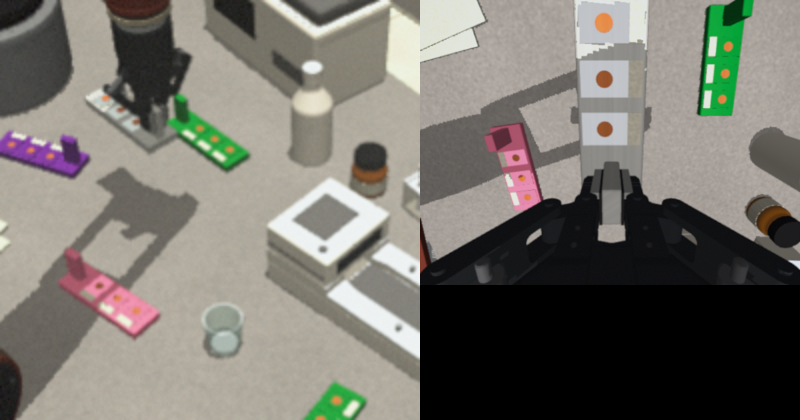

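The tray is held and looks level, with all slides on it. Carrying it over the bay.

```bash
python3 -m crank '[[0,[0.0145,0,0.004],[0,0,0]],[0,[0.0291,0,0.008],[0,0,0]],[0,[0.0291,0,0.008],[0,0,0]],[0,[0.0291,0,0.008],[0,0,0]],[0,[0.0291,0,0.008],[0,0,0]],[0,[0.0291,0,0.008],[0,0,0]],[0,[0.0291,0,0.008],[0,0,0]],[0,[0.0291,0,0.008],[0,0,0]],[0,[0.0291,0,0.008],[0,0,0]],[0,[0.0291,0,0.008],[0,0,0]],[0,[0.0291,0,0.008],[0,0,0]],[0,[0.0291,0,0.008],[0,0,0]],[0,[0.0291,0,0.008],[0,0,0]],[0,[0.0291,0,0.008],[0,0,0]],[0,[0.0291,0,0.008],[0,0,0]],[0,[0.0145,0,0.004],[0,0,0]],[0,[0,0,0],[0,-0.04,0]],[0,[0,0,0],[0,-0.042,0]],[0,[0,0,0],[0,0,0]],[0,[0,0,0],[0,0,0]]]'
python3 - <<'E'
from h import *
q=telemetry.sense(); print(q['ee_pos'],q['eef_rot'],q['wrist_force'])
s=snap('wrist','w5.png')
# expected lane edges from estimate
u=np.array([np.cos(np.radians(100)),np.sin(np.radians(100))]); v=np.array([-u[1],u[0]]); b=np.array([.5966,-.0527])
for x,y,z in [(25,-46,.057),(-25,46,.057),(82,-32,.047),(82,32,.047)]: print(x,y,proj(s,[np.r_[b+u*x/1e3+v*y/1e3,z]]).round(1))
E
```

```text
t: 16.7
ee_pos: [0.6086, -0.119, 0.2005]
eef_rot: [-90.1, 0.1, -80.1]
wrist_force: [-0.1, -0.4, -2.3]
gripper_width: 0.011
[ 0.60863922 -0.11898382  0.20050542] [-9.01228680e+01  7.57458179e-02 -8.00919383e+01] [-0.09580836 -0.38973705 -2.25640035]
25 -46 [[338.4  93.3]]
-25 46 [[229.5 154.7]]
82 -32 [[321.9  20.1]]
82 32 [[242.8  20.4]]
```

View pics/w5.png

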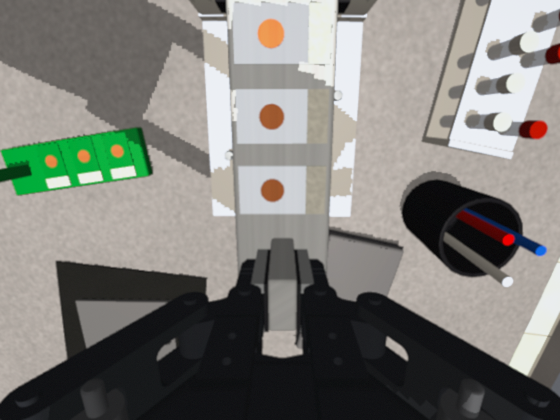

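Pins show at (338,94) and (229,154), where my reader estimate predicts them to within 1 px. Next, the held tray's offset in the reader frame.

```bash
python3 - <<'E'
from h import *
s=snap('wrist'); q=telemetry.sense()
u=np.array([np.cos(np.radians(100)),np.sin(np.radians(100))]); v=np.array([-u[1],u[0]]); b=np.array([.5966,-.0527])
zt=q['ee_pos'][2]-.042+.014-.0013
P=onz(s,[(236,215),(330,215),(232,5),(338,5),(237,245),(329,245)],zt)[:,:2]-b
print((P@u*1e3).round(1),(P@v*1e3).round(1))
e=q['ee_pos'][:2]-b; print('tcp',e@u,e@v)
E
```

```text
[-44.1 -44.2  52.9  52.8 -61.  -61.1] [ 24.3 -24.9  22.1 -24.7  24.5 -25.1]
tcp -0.06731503214772125 -0.0006539629788452669
```

```bash
python3 -m crank '[[0,[0,0.015,0],[0,0,0]],[0,[0,0.026,0],[0,0,0]],[0,[0,0.026,0],[0,0,0]],[0,[0,0.026,0],[0,0,0]],[0,[0,0.015,0],[0,0,0]],[0,[0,0.008,0],[0,0,0]],[0,[0,0.004,0],[0,0,0]],[0,[0,0,0],[0,0,0]],[0,[0,0,0],[0,0,0]],[0,[0,0,0],[0,0,0]]]'
```

```text
t: 17.63
ee_pos: [0.6105, -0.1198, 0.0837]
eef_rot: [-89.9, -0.1, -80.0]
wrist_force: [-0.3, -0.8, -1.9]
gripper_width: 0.0113
```

```bash
python3 -m crank '[[0,[0,0.0015,0],[0,0,0]],[0,[0,0,0],[0,0,0]],[0,[0,0,0],[0,0,0]],[0,[0,0,0],[0,0,0]]]'
```

```text
t: 17.97
ee_pos: [0.6094, -0.1195, 0.0808]
eef_rot: [-90.0, -0.0, -80.0]
wrist_force: [0.4, 0.1, -1.4]
gripper_width: 0.0114
```

```bash
python3 -m crank '[[0,[0,0.0015,0],[0,0,0]],[0,[0,0,0],[0,0,0]],[0,[0,0,0],[0,0,0]],[0,[0,0,0],[0,0,0]]]'
```

```text
t: 18.3
ee_pos: [0.6093, -0.1195, 0.0789]
eef_rot: [-90.0, 0.0, -80.0]
wrist_force: [0.5, -0.3, -1.7]
gripper_width: 0.0111
```

```bash
python3 -m crank '[[0,[0,0.001,0],[0,0,0]],[0,[0,0,0],[0,0,0]],[0,[0,0,0],[0,0,0]],[0,[0,0,0],[0,0,0]]]'
```

```text
t: 18.63
ee_pos: [0.6095, -0.1196, 0.0784]
eef_rot: [-90.0, -0.0, -80.0]
wrist_force: [-0.8, -0.8, 2.0]
gripper_width: 0.0109
```

Floor contact is light. Sliding in, with the last part done under force checks.

```bash
python3 -m crank '[[0,[-0.005,0,-0.001],[0,0,0]],[0,[-0.008,0,0],[0,0,0]],[0,[-0.008,0,0],[0,0,0]],[0,[-0.008,0,0],[0,0,0]],[0,[-0.008,0,0],[0,0,0]],[0,[-0.008,0,0],[0,0,0]],[0,[-0.005,0,0],[0,0,0]],[0,[0,0,0],[0,0,0]],[0,[0,0,0],[0,0,0]]]'
```

```text
t: 19.38
ee_pos: [0.5997, -0.069, 0.0784]
eef_rot: [-90.0, 0.1, -80.0]
wrist_force: [-0.9, 3.8, 5.8]
gripper_width: 0.011
```

```bash
python3 -m crank '[[0,[-0.005,0,0],[0,0,0]],[0,[-0.008,0,0],[0,0,0]],[0,[-0.008,0,0],[0,0,0]],[0,[-0.008,0,0],[0,0,0]],[0,[-0.008,0,0],[0,0,0]],[0,[-0.008,0,0],[0,0,0]],[0,[-0.005,0,0],[0,0,0]],[0,[0,0,0],[0,0,0]],[0,[0,0,0],[0,0,0]]]'
```

```text
t: 20.13
ee_pos: [0.5909, -0.0194, 0.0783]
eef_rot: [-90.0, 0.1, -80.0]
wrist_force: [-0.1, 2.2, 6.4]
gripper_width: 0.0112
```

```bash
python3 -m crank '[[0,[-0.004,0,0],[0,0,0]],[0,[-0.003,0,0],[0,0,0]],[0,[-0.002,0,0],[0,0,0]],[0,[0,0,0],[0,0,0]],[0,[0,0,0],[0,0,0]]]'
```

```text
t: 20.55
ee_pos: [0.5895, -0.0114, 0.0783]
eef_rot: [-90.0, 0.0, -80.0]
wrist_force: [0.7, -1.5, 6.5]
gripper_width: 0.011
```

```bash
python3 -m crank '[[0,[-0.002,0,0],[0,0,0]],[0,[-0.001,0,0],[0,0,0]],[0,[0,0,0],[0,0,0]],[0,[0,0,0],[0,0,0]]]'
```

```text
t: 20.88
ee_pos: [0.589, -0.0088, 0.0783]
eef_rot: [-90.0, -0.0, -80.0]
wrist_force: [-0.1, -2.7, 5.1]
gripper_width: 0.0111
```

```bash
python3 -m crank '[[0,[-0.0015,0,0],[0,0,0]],[0,[0,0,0],[0,0,0]],[0,[0,0,0],[0,0,0]]]'
```

```text
t: 21.13
ee_pos: [0.5888, -0.0073, 0.0783]
eef_rot: [-90.0, -0.0, -80.0]
wrist_force: [1.0, -2.9, 5.2]
gripper_width: 0.0111
```

```bash
python3 -m crank '[[0,[-0.0015,0,0],[0,0,0]],[0,[0,0,0],[0,0,0]],[0,[0,0,0],[0,0,0]]]'
```

```text
t: 21.38
ee_pos: [0.5886, -0.0059, 0.0783]
eef_rot: [-90.0, -0.0, -80.0]
wrist_force: [-0.1, -2.4, 5.9]
gripper_width: 0.0113
```

```bash
python3 -m crank '[[0,[-0.0015,0,0],[0,0,0]],[0,[0,0,0],[0,0,0]],[0,[0,0,0],[0,0,0]]]'
```

```text
t: 21.63
ee_pos: [0.5884, -0.0055, 0.0783]
eef_rot: [-90.0, -0.1, -80.0]
wrist_force: [0.7, -5.9, 4.7]
gripper_width: 0.011
```

Force is starting to build, as expected at the stop. One more step to confirm.

```bash
python3 -m crank '[[0,[-0.002,0,0],[0,0,0]],[0,[0,0,0],[0,0,0]],[0,[0,0,0],[0,0,0]],[0,[0,0,0],[0,0,0]]]'
```

```text
t: 21.97
ee_pos: [0.5884, -0.0053, 0.0786]
eef_rot: [-90.0, -0.3, -80.0]
wrist_force: [0.4, -13.7, 4.9]
gripper_width: 0.0114
```

```bash
python3 -m crank '[[0,[0.0025,0,0],[0,0,0]],[0,[0,0,0],[0,0,0]],[0.03,[0,0,0],[0,0,0]],[0.06,[0,0,0],[0,0,0]],[0.085,[0,0,0],[0,0,0]],[0.085,[0,0,0],[0,0,0]],[0.085,[0,0,0],[0,0,0]],[0.085,[0,0,0],[0,0,0]],[0.085,[0,-0.01,0],[0,0,0]],[0.085,[0,-0.03,0],[0,0,0]],[0.085,[0,-0.035,0],[0,0,0]],[0.085,[0,-0.035,0],[0,0,0]],[0.085,[0,-0.035,0],[0,0,0]],[0.085,[0,-0.035,0],[0,0,0]],[0.085,[0.03,0,0],[0,0,0]],[0.085,[0.03,0,0],[0,0,0]],[0.085,[0,0,0],[0,0,0]],[0.085,[0,0,0],[0,0,0]]]'
python3 - <<'E'
from h import *
s=snap('wrist','w6.png'); snap('side','s6.png')
u=np.array([np.cos(np.radians(100)),np.sin(np.radians(100))]); b=np.array([.5966,-.0527])
a=cv2.imread('pics/side6.png') if 0 else cv2.imread('pics/s6.png'); w=cv2.imread('pics/w6.png')
c=np.zeros((600,800,3),np.uint8); c[:300,:400]=cv2.resize(a,(400,300)); c[300:,:400]=cv2.resize(w,(400,300)); 
c[:400,400:]=cv2.resize(w[40:280,160:400],(400,400),interpolation=cv2.INTER_CUBIC)
cv2.imwrite('pics/c6.png',c)
m=b+u*.0825
for x in (-.047,-.05,-.053): print('fin top/trail edge expected', proj(s,[np.r_[m+u*x,.049]]), proj(s,[np.r_[m+u*(-.035),.095]]))
E
```

```text
t: 23.47
ee_pos: [0.5987, -0.0657, 0.2588]
eef_rot: [-90.0, -0.0, -80.2]
wrist_force: [0.4, 0.5, -0.9]
gripper_width: 0.085
fin top/trail edge expected [[282.44602201 141.65671252]] [[282.55155723 131.68031266]]
fin top/trail edge expected [[282.45550498 144.51414266]] [[282.55155723 131.68031266]]
fin top/trail edge expected [[282.46493864 147.35802338]] [[282.55155723 131.68031266]]
```

View pics/c6.png

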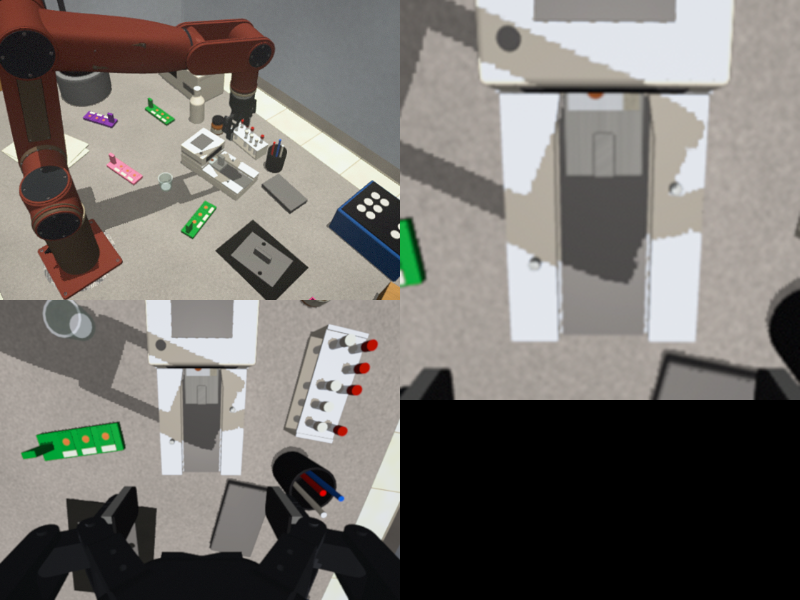

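The tray's trailing edge is at wrist row 145.6 and the model for fully home predicts 144.5, about 1 mm off. The lateral position is 282.7 against 282.5. The cover lies flat on the mat with its bar up, the bystanders look undisturbed, and the gripper is clear.

```bash
python3 -c "
from h import *
print(robot.job_done())"
```

```text
the job is handed in; nothing more can be done
None
```

I did the whole job and handed it in at about 23.5 s of robot time. No verdict is reported.

- **Cover:** I lifted it level off the pins and laid it on the mat with the grip bar up. The last side picture shows it flat on the mat, near the middle.
- **Tray:** I set the grey metal tray in the bay, slid it under the bridge and stopped when contact force reached about 14 N at the predicted stop position. Then I eased off, let go and backed away.
- **Tray position:** The last wrist picture puts the trailing end within about 1 mm of the fully home position. It is centred to less than 1 mm and looks straight.
- **Other things:** The bystanders and the green, pink and purple look-alikes look unmoved in the last pictures. I judged that by eye and did not measure them again.

No check failed. The one small disagreement was the tray's floor contact height, 0–1 mm from the predicted 0.078 m, which is within reading noise.

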